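# Brush a disc through one turn in the hand-cranked disc cleaner

### The job

Clean the disc in the hand-cranked disc cleaner: swing the arrest lever fully over to let the brush beam down on the disc, turn the crank wheel clockwise (seen facing the sloping deck) through one full turn so that its handle ends where it began, then swing the lever fully back so that the beam is lifted and arrested again. Keep the brush down for the whole turn, make only one turn, and leave the other things on the table where they are.

Things in the scene. Friction and masses are not known exactly. Their poses are not given: they have to be found in the camera images.
- cleaner: Disc cleaner, fixed: a grey and white wedge, 430 mm wide (y), 170 mm deep (x). Its flat white deck slopes 25 degrees: low edge (57 mm high) at -x, high edge (133 mm) at +x. Origin: centre of its underside; x to the high rear edge, y to the left seen from the robot. Deck centre 95 mm above the origin. On the deck from right (-y) to left: crank wheel, disc, brush beam, arrest lever.
- lamp_bar (a point): Middle of the underside of the cleaner's lamp bar, 26 mm deep, 270 mm long along y, overhanging wheel and disc 328 mm above the table on a post behind the deck. Fixed. A vertical tool does not fit under it at the wheel: lean the gripper back towards the robot (fingers square to the deck fit).
- wheel_centre (a point): Point on the crank wheel's axis, 52 mm above the deck, 28 mm above the wheel's face, level with crank_handle. Does not turn. Its axes are the deck's: x up the slope, y left, z square out of the deck (25 degrees from vertical, leaning to the robot). The wheel is a grey disc 110 mm across, its face 24 mm above the deck.
- crank_handle (a point): Point on the axis of the crank handle, a black round grip 18 mm in diameter and 42 mm tall, standing square on the wheel's face 45 mm from the wheel's axis and spinning freely on its own axis, so it can be held as it goes round. The point is 28 mm above the wheel's face, 14 mm below the handle's top. z is square out of the deck; its x and y turn with the handle.
- crank (a joint): Angle of the crank wheel, rad, growing clockwise seen facing the deck; 0: handle at the deck's low side. Starts between -2 and 2. No stops within two turns either way. Stays where left; takes about 0.1 N m (2 to 3 N at the handle). It drives the disc's platter (disc 120 mm across, centre 155 mm left of the wheel's) one to one.
- lever_pivot (a point): Hinge of the arrest lever, 12 mm above the deck near its left end; its axes are the deck's (x up the slope, y left along the hinge, z square out of the deck).
- lever_grip (a point): Centre of the black ball, 22 mm in diameter, on the end of the lever's steel rod (8 mm thick), 47 mm from the pivot. A pinched ball may lag up to 10 mm behind the fingers: carry on until the lever meets its stop.
- lever (a joint): Angle of the arrest lever in rad. 0 (stop): leaning 0.5 rad from square towards the deck's low edge, beam lifted and arrested. 1.0 (stop): leaning 0.5 rad towards the high edge, beam down on the disc. Stays where left; about 1.5 N at the ball. Starts between 0 and 0.1.
- brush (a joint): Angle of the brush beam in rad, 0.6 times the lever's: 0 lifted, 0.6 lying on the disc. The beam is an aluminium bar 76 mm long with a black brush under it, hinged at the left of the disc, pointing to the right; moved only by the lever.
- case_front: Bystander: grey flat disc case 136 x 190 x 14 mm lying in front of the cleaner; origin under its centre.
- case_side: Bystander: black flat disc case 136 x 190 x 14 mm lying to the left; origin under its centre.
- torch: Bystander: yellow torch 165 mm long, head 44 mm in diameter, lying to the right of the cleaner; origin under its middle.
- spray: Bystander: white plastic bottle 48 mm in diameter, 130 mm tall, left of the cleaner; origin under its centre.
- mug: Bystander: white mug 80 mm in diameter, 90 mm tall, standing to the left or right of the cleaner; origin under its centre.
- jar: Bystander: glass jar 70 mm in diameter, 70 mm tall, standing to the left or right of the cleaner; origin under its centre.
- clock: Bystander: white alarm clock 50 x 85 x 85 mm, standing to the left or right of the cleaner; origin under its centre.

How it is judged (in metres and radians):
On the way, in this order (a step that is already met when the one before it is completed fails the run):
1. Before the crank is turned (handle within 20 mm of its start), the lever lets the beam down (over 0.75 rad) (value of joint brush above 0.45 rad and distance of crank_handle from where it was at the start of the episode below 0.02 m), for 0.2 s.
2. With the brush down, the handle reaches the far side of its circle (over 80 mm from its start) (value of joint brush above 0.45 rad and distance of crank_handle from where it was at the start of the episode above 0.08 m).
3. Brush still down, one full clockwise turn is made and the handle is within 14 mm of its start (value of joint brush above 0.45 rad and value of joint crank between 4 and 9 rad and distance of crank_handle from where it was at the start of the episode below 0.014 m), for 0.2 s.
At the end, for the whole second after the job is handed in: The crank wheel has made exactly one clockwise turn and rests with its handle within 14 mm of where it began; the lever is back within 0.15 rad of its arrested stop and the brush beam is lifted (within 0.1 rad of fully up) (value of joint crank between 4 and 9 rad and distance of crank_handle from where it was at the start of the episode below 0.014 m and value of joint lever below 0.15 rad and value of joint brush below 0.1 rad and velocity of joint crank between -0.05 and 0.05 rad/s); the robot touches nothing.
It fails at once if The brush is lifted (lever under 0.67 rad) while the handle is more than 25 mm from its starting place (distance of crank_handle from where it was at the start of the episode above 0.025 m and value of joint brush below 0.4 rad).
It fails at once if More than one turn is made (value of joint crank above 9 rad).
It fails at once if A bystander is moved by more than 30 mm (distance of any of case_front, case_side, torch, spray, mug, jar, clock from where it was at the start of the episode above 0.03 m).
It also fails if it takes over 72 s, if anything falls off the work surface, if the arm or the gripper's body presses on something with over 40 N, if the wrist force passes 120 N, or if a joint passes its speed limit or range.

### The arm

A 6-joint arm with a two-finger parallel gripper is mounted at the origin on the work surface. World frame = base frame: x ahead of the robot, y to its left, z up, the work surface at z = 0. Lengths are in m, angles in degrees, forces in N, time in s.
With the tool pointing down it reaches from about 0.375 to 0.9 m from the base axis. Payload 3.1 kg.
Tool frame: the origin (TCP) lies on the centre line of the jaws, within the pads' length; the fingertips stand 19 mm ahead of it and the grasp point (between the pads) is the TCP (tips_ahead is the distance from the TCP to the fingertips, in m); z points along the fingers, y is the line along which they close (so a half turn about z gives the same grasp; the last joint's range is limited). The gripper opens to 87 mm and grips with 3 to 60 N. Pads are 19 mm wide; open, the fingers measure 117 mm over their backs; the gripper's body (75 mm by 190 mm) begins 51 mm behind the grasp point.
Start: joints at [65.919, 30.224, 82.088, -0, 67.689, -10.227], TCP at [0.15, 0.607, 0.242] pointing down, gripper open.
Joint ranges: [-176.69, 176.69], [-43.24, 126.21], [12.49, 139.97], [-82, 262], [0, 151.66], [-163.58, 163.58]. Speed limits (degrees/s): [159.86, 159.86, 180, 180, 180, 180].

### API

Orientations are given as a 3x3 rotation matrix whose columns are the frame's x, y, z axes.
In Python, from rig import read_state, capture, hand_in, trace, landmark_of, tips_ahead gives the robot as it stands.
- The arm moves only by the shell command python3 -m jog 'ROWS'. ROWS is JSON, a list of rows, each an object of numbers: "tx", "ty", "tz": the shift along the tool's x, y, z in cm; "roll": the turn about the tool's z in rad; "jaw": the opening, from 0 (shut) to 1 (fully open). A call has 1 to 8 rows; each row shifts and turns the commanded pose from where the row before left it, along the tool's axes as they then stand; what a row does not reach is not made up. A row lasts 1/10 s, in which the tool goes at most 50 mm and 8.59 degrees, less where a joint would pass 70% of its speed; a pose out of reach is approached as far as the arm can. A call with a gripper value outside its range is refused whole. The fingers move at their own pace and stop on an object; the grip force is fixed at half the most. Time passes only in rows, so rows that do not move let the fingers close. It gives the time, the measured TCP pose, the force, the opening and the grip force at its end, in the units of the state.
- read_state(): the state, without advancing time (a new reading comes with each control period).
- capture(name): name is "side" or "top" or "wrist"; returns a dict with "img" (400x640x3 uint8, red, green, blue), "vertical_fov" (degrees; the focal length in pixels is half the picture's height over the tangent of half this angle, whatever the lens; pixels are square), "cx", "cy" (the principal point, pixels), "cam_to_world" (4x4, takes a point from camera to world coordinates); the wrist camera has in their place "tool_from_camera" (4x4, takes a point from camera to tool coordinates, whose origin is the TCP and whose axes are the flange's). Camera axes: x right, y up, looking along -z (the intrinsics and any distortion apply to the point x, -y, -z); pixel columns grow to the right and rows downward; lengths in m; the calibration is good to about 2 mm. A picture is of the moment at which its call begins: read the wrist's pose just before it. There is no depth.
- hand_in(): hands the job in; it is judged then, once.
Trained networks look in the newest picture that a camera, given by its name, has taken for a name from the list of things; names that differ only in an ending like _2 or _b are one class to them, and where a whole thing is asked for, a point or a joint stands for the part that bears it (a point fixed in the world has none). Each returns a list of dicts, best first, with "p" (0 to 1); they miss things now and then, are a little off and sometimes report something else, mostly with a low value. They report only what shows in the picture. A call takes as long as a camera call.
- trace(camera, thing): "pixels" (400x640 bool, what is visible of it) and "bbox" ([left, top, width, height] in pixels, round what is visible of it).
- landmark_of(camera, thing): "point" ([row, column] in pixels: a listed point, or the origin of a listed thing).
The state is a dict: "time_s": time; "joint_positions": joint angles; "qvel": joint speeds; "tau": joint torques, N m; "position": TCP position; "tcp_rot": TCP orientation; "force": force on the tool from outside, world axes, zero at the start; "moment": the same for the moment, N m; "opening": opening from 0.0 (shut) to 1.0 (fully open); "grasp_force": force on a finger pad.
Only numpy, scipy, OpenCV 4.12 (cv2) and the standard library are available. Lean on these libraries where they do the work, as an engineer would, in place of code of your own. Each camera call takes 0.05 s, during which the arm holds its last target. There are 200 camera calls.

## Working session

There is one attempt and no reset: what is moved stays moved. The work goes in short steps, Python scripts to look and compute and a shell command to move; the robot and the scene stay as the last step left them, time stands still between calls to the robot, and variables do not carry over. Pictures are saved under pics/ and viewed, at most 10 in all, crops included, and the job is handed in when it is done.

```bash
mkdir -p pics; cat > h.py <<'E'
import numpy as np, cv2
from rig import *
def K(c):
    f=200/np.tan(np.radians(c["vertical_fov"])/2); return f,c["cx"],c["cy"]
def T(c,s=None):
    if "cam_to_world" in c: return np.array(c["cam_to_world"])
    W=np.eye(4);W[:3,:3]=s["tcp_rot"];W[:3,3]=s["position"]; return W@np.array(c["tool_from_camera"])
def ray(c,M,rc):
    f,cx,cy=K(c); d=M[:3,:3]@np.array([(rc[1]-cx)/f,-(rc[0]-cy)/f,-1]); return M[:3,3],d/np.linalg.norm(d)
def tri(rs):
    A=sum(np.eye(3)-np.outer(d,d) for o,d in rs); b=sum((np.eye(3)-np.outer(d,d))@o for o,d in rs)
    p=np.linalg.solve(A,b); return p,[np.linalg.norm((np.eye(3)-np.outer(d,d))@(p-o)) for o,d in rs]
E
python3 - <<'E'
from h import *
s=read_state(); print({k:np.round(v,3).tolist() for k,v in s.items()}); print(tips_ahead)
R={}
for cam in ["side","top"]:
    c=capture(cam); print(cam,{k:(v if k!="img" else 0) for k,v in c.items()})
    cv2.imwrite(f"pics/{cam}0.png",c["img"][:,:,::-1]); M=T(c)
    for n in ["cleaner","lamp_bar","wheel_centre","crank_handle","lever_pivot","lever_grip","case_front","case_side","torch","spray","mug","jar","clock"]:
        l=landmark_of(cam,n)
        print(n,[(np.round(q["point"],1).tolist(),round(q["p"],2)) for q in l[:2]])
        if l: R.setdefault(n,[]).append(ray(c,M,l[0]["point"]))
for n,r in R.items():
    if len(r)>1: p,e=tri(r); print(n,p.round(4),np.round(e,4))
E
```

```text
{'time_s': 0.0, 'joint_positions': [65.918, 30.281, 82.155, 0.002, 67.688, -10.228], 'qvel': [-0.057, -0.112, -0.024, -0.004, -0.042, 0.093], 'tau': [0.001, -44.004, -17.659, 0.063, 0.058, -0.0], 'position': [0.149, 0.606, 0.241], 'tcp_rot': [[-0.971, 0.239, -0.001], [0.239, 0.971, -0.002], [0.0, -0.002, -1.0]], 'force': [0.787, 0.871, -0.064], 'moment': [0.024, 0.038, 0.027], 'grasp_force': 0.0, 'opening': 0.999}
0.019
side {'img': 0, 'vertical_fov': 57.271053382036875, 'cx': 314.8847120148003, 'cy': 199.17143729451251, 'cam_to_world': array([[ 0.78079218,  0.4659243 , -0.41626688,  0.04234864],
       [-0.62453588,  0.56299036, -0.54129178, -0.61769412],
       [-0.01784676,  0.68260999,  0.73056491,  1.09586836],
       [ 0.        ,  0.        ,  0.        ,  1.        ]])}
cleaner [([224.0, 321.6], 0.93)]
lamp_bar [([166.3, 342.7], 0.95)]
wheel_centre [([219.3, 351.8], 0.66)]
crank_handle [([262.9, 386.3], 0.55), ([226.3, 360.8], 0.51)]
lever_pivot [([198.9, 275.8], 0.6)]
lever_grip [([201.4, 272.6], 0.44), ([370.1, 359.5], 0.42)]
case_front []
case_side [([187.0, 230.0], 0.95),
[... 1085 characters left out ...]
249.6, 423.9], 0.66)]
jar [([258.9, 460.8], 0.72), ([247.0, 424.6], 0.68)]
clock [([181.5, 189.2], 0.86)]
cleaner [0.5913 0.0575 0.028 ] [0.0008 0.0008]
lamp_bar [0.6553 0.0224 0.3053] [0.0034 0.0034]
wheel_centre [ 0.6241 -0.0647  0.1432] [0.0011 0.0011]
crank_handle [ 0.6867 -0.1513 -0.0818] [0.0358 0.0358]
lever_pivot [0.5023 0.2109 0.1009] [0.0052 0.0052]
lever_grip [0.4794 0.208  0.1045] [0.0005 0.0005]
case_side [ 0.4232  0.4913 -0.004 ] [0.0132 0.0132]
torch [ 0.6659 -0.2081 -0.0065] [0.0011 0.0011]
spray [0.4607 0.311  0.0205] [0.008 0.008]
mug [ 0.3921 -0.2941 -0.0134] [0.0075 0.0075]
jar [ 0.3516 -0.4118 -0.0134] [0.0022 0.0022]
clock [6.195e-01 5.032e-01 4.000e-04] [0.0071 0.0071]
```

```bash
python3 - <<'E'
import cv2,numpy as np
a=cv2.imread("pics/side0.png")[130:310,220:430]; b=cv2.imread("pics/top0.png")[130:270,230:430]
a=cv2.resize(a,None,fx=3.3,fy=3.3,interpolation=3)[:594];b=cv2.resize(b,None,fx=4,fy=4,interpolation=3)
cv2.imwrite("pics/a.png",a);cv2.imwrite("pics/b.png",b)
E
```

```text
(no output)
```

View pics/a.png

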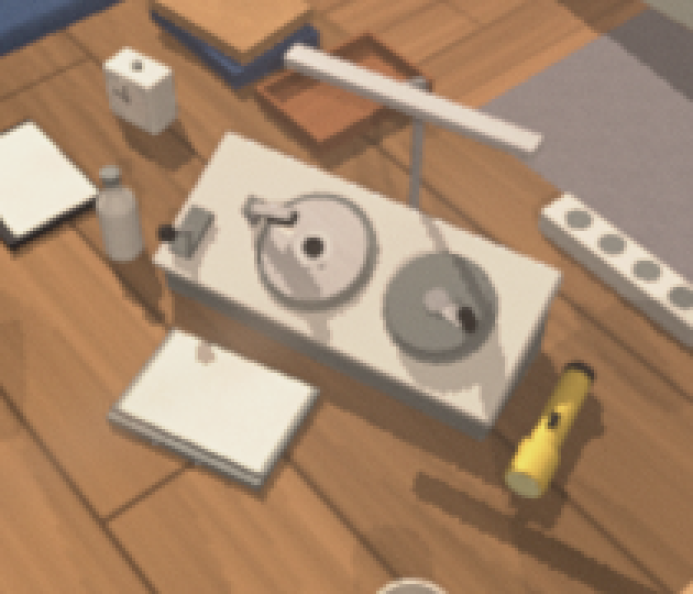

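View pics/b.png

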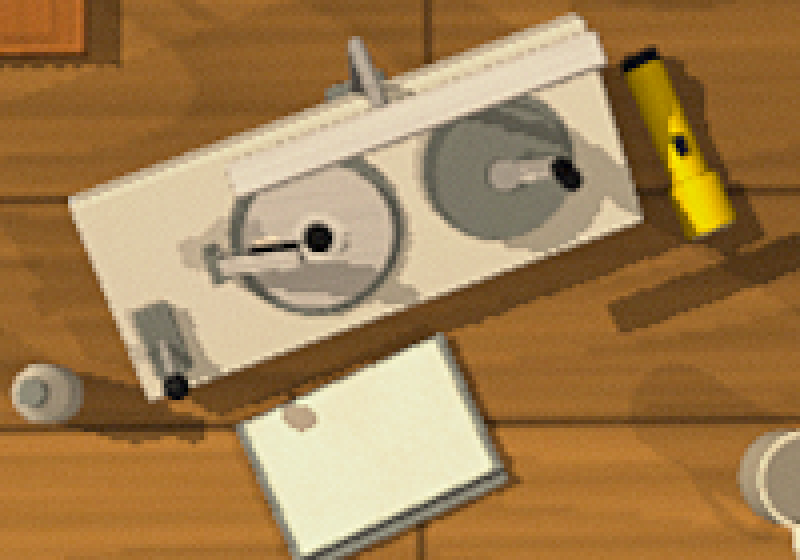

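The side crop shows the handle at full-image (row 226, col 361), the second candidate there. The lever ball is at (201, 271) in the side view and (226, 274) in the top view, and the bar covers the upper half of the wheel. The cleaner's yaw is about +20.6°. The interface gives only shifts and roll, so I need to find out how tilt behaves at the limit of the reach. I'll fit the model while lifting clear.

```bash
python3 -m jog '[{"tz":-4,"roll":-0.15},{"tz":-4,"roll":-0.15},{"tz":-4,"roll":-0.15},{"tz":-4,"roll":-0.15},{"tz":-4},{"tz":-4},{},{}]'
python3 - <<'E'
from h import *
from scipy.optimize import least_squares as LS
top={"c0":(180,248),"c1":(133.75,375),"c2":(184.5,390),"c3":(230,267.5),"wh":(174.8,359.7),"h":(172.5,371.9),"g":(225,273.8),"lb":(156.9,333.2)}
side={"c0":(170.3,289.7),"c1":(211.8,389.7),"wh":(219.3,351.8),"h":(226.3,361),"g":(201.2,271.5),"lb":(166.3,342.7)}
C={"top":(capture("top"),top),"side":(capture("side"),side)}
t=np.radians(25);D=np.array([[np.cos(t),0,-np.sin(t)],[0,1,0],[np.sin(t),0,np.cos(t)]])
def pts(p):
    x,y,yaw,wx,wy,cr,gx,gy,lev,lx,ly=p
    c,s=np.cos(yaw),np.sin(yaw);R=np.array([[c,-s,0],[s,c,0],[0,0,1]])
    dk=lambda v:R@(np.array([0,0,.095])+D@np.array(v))+[x,y,0]
    w=lambda v:R@np.array(v)+[x,y,0]
    return {"c0":w([.085,.215,.133]),"c1":w([.085,-.215,.133]),"c2":w([-.085,-.215,.057]),"c3":w([-.085,.215,.057]),
     "wh":dk([wx,wy,.052]),"h":dk([wx-.045*np.cos(cr),wy+.045*np.sin(cr),.052]),
     "piv":dk([gx,gy,.012]),"g":dk([gx+.047*np.sin(lev-.5),gy,.012+.047*np.cos(lev-.5)]),"lb":w([lx,ly,.328])}
def res(p):
    P=pts(p);r=[]
    for c,d in C.values():
        M=np.linalg.inv(T(c));f,cx,cy=K(c)
        for k,(a,b) in d.items():
            q=M[:3,:3]@P[k]+M[:3,3]; r+=[cy-f*q[1]/-q[2]*1-a, cx+f*q[0]/-q[2]-b]
    return np.array(r+[(p[8]-.05)*20,p[3]*100])
s=LS(res,[.58,.06,.36,0,-.13,-1,-.05,.18,.05,.06,-.05],loss="soft_l1")
print(s.x.round(4));print(s.fun.round(1));print({k:v.round(4).tolist() for k,v in pts(s.x).items()})
E
```

```text
[ 6.0660e-01  5.6500e-02  3.3800e-01 -3.0000e-04 -1.1740e-01 -1.3693e+00
 -4.0000e-02  1.8250e-01  4.4100e-02  3.0500e-02 -4.8700e-02]
[-0.3 -1.6 -1.   0.5  1.2  1.3  1.  -0.2  0.2 -1.2  0.3  0.7  0.2  0.5
  1.2  0.1 -1.7 -0.6 -0.4  1.2 -0.4 -0.2  0.2  1.1 -0.7 -0.2 -4.7  0.8
 -0.1 -0. ]
{'c0': [0.6155, 0.2876, 0.133], 'c1': [0.758, -0.1181, 0.133], 'c2': [0.5976, -0.1745, 0.057], 'c3': [0.4551, 0.2312, 0.057], 'wh': [0.6245, -0.0616, 0.142], 'h': [0.6314, -0.1059, 0.1382], 'piv': [0.5071, 0.2151, 0.089], 'g': [0.4725, 0.2029, 0.1185], 'lb': [0.6514, 0.0207, 0.328]}$[0]: bad value
```

```bash
python3 -m jog '[{"tx":0,"ty":0,"tz":-4,"roll":-0.14,"jaw":1},{"tx":0,"ty":0,"tz":-4,"roll":-0.14,"jaw":1}]'; python3 -m jog '[{"tz":-4}]';  python3 -m jog '[{"roll":-0.1}]'
```

```text
time_s: 1.7
position: [0.1493, 0.606, 0.3209]
tcp_rot: [[-0.999, -0.044, -0.002], [-0.044, 0.999, -0.004], [0.002, -0.004, -1.0]]
force: [0.3, 0.5, 0.2]
opening: 0.996
grasp_force: 0.0$[0]: bad value
$[0]: bad value
```

```bash
python3 -m jog '[{"tx":0,"ty":0,"tz":-4,"roll":-0.148,"jaw":1},{"tx":0,"ty":0,"tz":-4,"roll":-0.147,"jaw":1},{"tx":0,"ty":0,"tz":-5,"roll":0,"jaw":1},{"tx":0,"ty":0,"tz":-5,"roll":0,"jaw":1},{"tx":-3,"ty":-3.5,"tz":0,"roll":0,"jaw":1},{"tx":-3,"ty":-3.5,"tz":0,"roll":0,"jaw":1},{"tx":-3,"ty":-3.5,"tz":0,"roll":0,"jaw":1},{"tx":-3,"ty":-3.5,"tz":0,"roll":0,"jaw":1}]'
python3 -m jog '[{"tx":-3,"ty":-3.5,"tz":0,"roll":0,"jaw":1},{"tx":-3,"ty":-3.5,"tz":0,"roll":0,"jaw":1},{"tx":-3,"ty":-3.5,"tz":0,"roll":0,"jaw":1},{"tx":-3,"ty":-3.5,"tz":0,"roll":0,"jaw":1},{"tx":-3,"ty":-3.5,"tz":0,"roll":0,"jaw":1},{"tx":-3,"ty":-3.5,"tz":0,"roll":0,"jaw":1},{"tx":-3,"ty":-3.5,"tz":0,"roll":0,"jaw":1},{"tx":-3,"ty":-3.5,"tz":0,"roll":0,"jaw":1}]'
python3 -m jog '[{"tx":-3,"ty":-3.5,"tz":0,"roll":0,"jaw":1},{"tx":-3,"ty":-3.5,"tz":0,"roll":0,"jaw":1},{"tx":-3,"ty":-3.5,"tz":0,"roll":0,"jaw":1},{"tx":-5,"ty":0,"tz":0,"roll":0,"jaw":1},{"tx":-5,"ty":0,"tz":0,"roll":0,"jaw":1},{"tx":-5,"ty":0,"tz":0,"roll":0,"jaw":1}]'
python3 -c "
from rig import *;print(read_state()['joint_positions'])"
```

```text
time_s: 2.5
position: [0.3098, 0.5127, 0.5017]
tcp_rot: [[-0.945, -0.328, 0.0], [-0.328, 0.945, 0.0], [-0.0, 0.0, -1.0]]
force: [0.9, 0.5, -0.1]
opening: 1.004
grasp_force: 0.0
time_s: 3.3
position: [0.6285, 0.3265, 0.5015]
tcp_rot: [[-0.945, -0.327, -0.0], [-0.327, 0.945, 0.0], [0.0, 0.0, -1.0]]
force: [1.1, 0.4, -0.7]
opening: 1.004
grasp_force: 0.0
time_s: 3.9
position: [0.8198, 0.2822, 0.4546]
tcp_rot: [[-0.944, -0.326, 0.048], [-0.326, 0.945, 0.018], [-0.052, 0.001, -0.999]]
force: [-0.5, 0.1, 0.7]
opening: 1.001
grasp_force: 0.0
[ 11.48569139  49.25421566  12.80967144   0.51096214 115.00811541
 -97.31068551]
```

Pushing against the reach limit tilts the tool the way I need, with the fingers outward and the body towards the robot. I'll ratchet it further.

```bash
for i in 1 2; do :; done
python3 -m jog '[{"tx":-5,"ty":0,"tz":-2,"roll":0,"jaw":1},{"tx":-5,"ty":0,"tz":-2,"roll":0,"jaw":1},{"tx":-5,"ty":0,"tz":-2,"roll":0,"jaw":1},{"tx":-5,"ty":0,"tz":-2,"roll":0,"jaw":1}]'
python3 -m jog '[{"tx":-5,"ty":0,"tz":0,"roll":0,"jaw":1},{"tx":-5,"ty":0,"tz":0,"roll":0,"jaw":1},{"tx":-5,"ty":0,"tz":0,"roll":0,"jaw":1},{"tx":-5,"ty":0,"tz":0,"roll":0,"jaw":1}]'
python3 -c "
from rig import *;print(read_state()['joint_positions'])"
```

```text
time_s: 4.3
position: [0.8485, 0.2934, 0.4746]
tcp_rot: [[-0.928, -0.327, 0.176], [-0.321, 0.945, 0.061], [-0.186, -0.0, -0.982]]
force: [-0.2, 0.0, -0.1]
opening: 1.003
grasp_force: 0.0
time_s: 4.7
position: [0.9, 0.3113, 0.4453]
tcp_rot: [[-0.9, -0.327, 0.289], [-0.312, 0.945, 0.1], [-0.305, -0.0, -0.952]]
force: [0.3, -0.3, 0.0]
opening: 1.004
grasp_force: 0.0
[ 11.70740717  50.90077768  12.54193595   2.25920974  98.9149368
 -96.69403222]
```

```bash

python3 -m jog '[{"tx":-5,"ty":0,"tz":-1,"roll":0,"jaw":1},{"tx":-5,"ty":0,"tz":-1,"roll":0,"jaw":1},{"tx":-5,"ty":0,"tz":-1,"roll":0,"jaw":1},{"tx":-3,"ty":0,"tz":0,"roll":0,"jaw":1}]'
python3 -c "
from rig import *;print(read_state()['joint_positions'])"
```

```text
time_s: 5.1
position: [0.9246, 0.3198, 0.4686]
tcp_rot: [[-0.859, -0.327, 0.393], [-0.298, 0.945, 0.135], [-0.416, -0.001, -0.909]]
force: [-0.1, -0.0, -0.3]
opening: 1.003
grasp_force: 0.0
[ 11.66893782  50.18840209  12.48994394   3.04821446  92.92433075
 -96.61942937]
```

```bash

python3 -m jog '[{"tx":0,"ty":4.5,"tz":0,"roll":0,"jaw":1},{"tx":0,"ty":4.5,"tz":0,"roll":0,"jaw":1},{"tx":5,"ty":0,"tz":0,"roll":0,"jaw":1},{"tx":5,"ty":0,"tz":0,"roll":0,"jaw":1},{"tx":5,"ty":0,"tz":0,"roll":0,"jaw":1},{"tx":5,"ty":0,"tz":0,"roll":0,"jaw":1},{"tx":5,"ty":0,"tz":0,"roll":0,"jaw":1},{"tx":5,"ty":0,"tz":0,"roll":0,"jaw":1}]'
python3 -m jog '[{"tx":5,"ty":0,"tz":0,"roll":0,"jaw":1},{"tx":5,"ty":0,"tz":0,"roll":0,"jaw":1},{"tx":5,"ty":0,"tz":0,"roll":0,"jaw":1},{"tx":5,"ty":-2,"tz":0,"roll":0,"jaw":1},{"tx":5,"ty":-3,"tz":0,"roll":0,"jaw":1},{"tx":0,"ty":0,"tz":0,"roll":0,"jaw":1}]'
cat >> h.py <<'E'
def look(name,things,rays):
    s=read_state();c=capture("wrist");M=T(c,s);cv2.imwrite(f"pics/{name}.png",c["img"][:,:,::-1])
    for n in things:
        l=landmark_of("wrist",n);print(n,[(np.round(q["point"],1).tolist(),round(q["p"],2)) for q in l[:3]])
        if l: rays.setdefault(n,[]).append(ray(c,M,l[0]["point"]))
    return s
def delta(s,p): return (np.array(s["tcp_rot"]).T@(np.array(p)-s["position"])*100).round(2)
E
python3 - <<'E'
from h import *
r={};s=look("w1",["lever_grip","lever_pivot","wheel_centre","crank_handle"],r)
print(delta(s,[.4725,.203,.1185]),s["joint_positions"])
import pickle;pickle.dump(r,open("r.pkl","wb"))
E
```

```text
time_s: 5.9
position: [0.6547, 0.3212, 0.3504]
tcp_rot: [[-0.859, -0.327, 0.393], [-0.298, 0.945, 0.136], [-0.416, 0.0, -0.91]]
force: [0.4, 0.4, -0.7]
opening: 0.997
grasp_force: 0.0
time_s: 6.5
position: [0.4559, 0.2054, 0.2467]
tcp_rot: [[-0.867, -0.325, 0.378], [-0.297, 0.946, 0.132], [-0.4, 0.002, -0.916]]
force: [0.5, -0.2, 0.1]
opening: 1.001
grasp_force: 0.0
lever_grip [([156.2, 319.1], 0.72)]
lever_pivot []
wheel_centre [([161.3, 185.2], 0.7), ([238.3, 465.5], 0.37)]
crank_handle [([126.8, 408.6], 0.34)]
[ 3.77 -0.8  12.35] [   9.01355381   13.65061549  115.63216815    8.81512816   27.74800715
 -106.90701464]
```

View pics/w1.png

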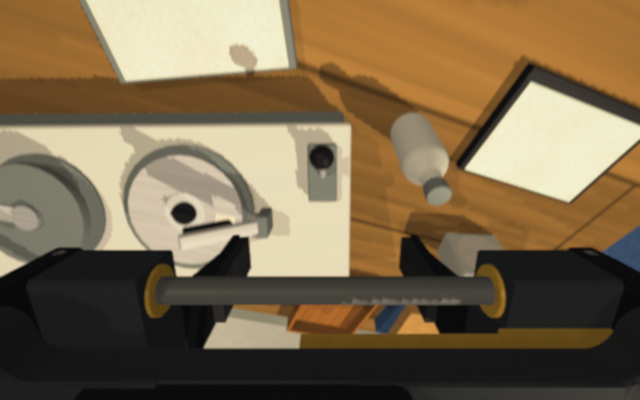

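The wrist picture shows the ball at (157, 320), the disc and beam at left, and the lamp bar out of the way. I'll move closer for a second view.

```bash

python3 -m jog '[{"tx":2,"ty":-0.4,"tz":2.5,"roll":0,"jaw":1},{"tx":1.5,"ty":-0.4,"tz":2.5,"roll":0,"jaw":1},{"tx":0,"ty":0,"tz":0,"roll":0,"jaw":1},{"tx":0,"ty":0,"tz":0,"roll":0,"jaw":1}]'
python3 - <<'E'
from h import *
import pickle;r=pickle.load(open("r.pkl","rb"))
s=look("w2",["lever_grip","lever_pivot"],r)
print(s["joint_positions"])
p,e=tri(r["lever_grip"]);print(p,e,delta(s,p),delta(s,[.4725,.203,.1185]))
E
```

```text
time_s: 7.15
position: [0.4584, 0.1979, 0.1912]
tcp_rot: [[-0.86, -0.328, 0.391], [-0.298, 0.945, 0.135], [-0.414, -0.0, -0.91]]
force: [-0.4, -0.2, 0.1]
opening: 1.005
grasp_force: 0.0
lever_grip [([195.3, 329.0], 0.95)]
lever_pivot [([206.0, 332.3], 0.77)]
[   7.73959682   20.12326833  120.19060152   16.86442181   16.3330289
 -116.60578066]
[0.47009361 0.2063831  0.11431309] [np.float64(4.964066451283443e-05), np.float64(4.9640664512910056e-05)] [1.92 0.42 7.58] [1.64 0.02 7.24]
```

View pics/w2.png

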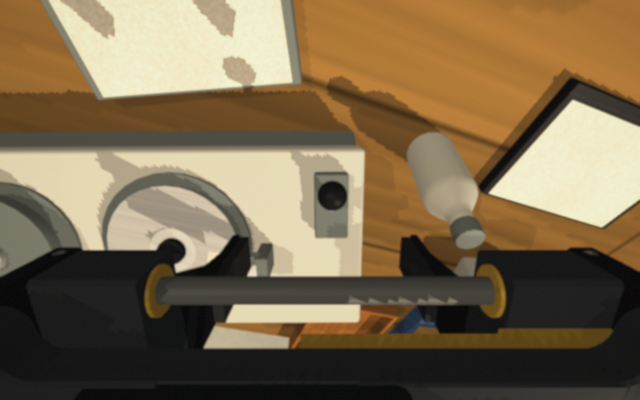

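```bash

python3 -m jog '[{"tx":0.9,"ty":0.2,"tz":1,"roll":0,"jaw":0.6},{"tx":0.9,"ty":0.2,"tz":1,"roll":0,"jaw":0.6},{"tx":0,"ty":0,"tz":1,"roll":0,"jaw":0.6},{"tx":0,"ty":0,"tz":1,"roll":0,"jaw":0.6},{"tx":0,"ty":0,"tz":0,"roll":0,"jaw":0.6}]'
python3 - <<'E'
from h import *
import pickle;r=pickle.load(open("r.pkl","rb"))
s=look("w3",["lever_grip","lever_pivot"],r)
print(s["joint_positions"])
p,e=tri(r["lever_grip"]);print(p,e,delta(s,p),delta(s,[.4701,.2064,.1143]))
E
```

```text
time_s: 7.8
position: [0.457, 0.2016, 0.1474]
tcp_rot: [[-0.86, -0.327, 0.392], [-0.298, 0.945, 0.136], [-0.415, 0.0, -0.91]]
force: [-0.4, -0.3, 0.1]
opening: 0.647
grasp_force: 0.0
lever_grip [([242.6, 325.1], 0.88)]
lever_pivot [([246.7, 329.3], 0.71)]
[   8.34010169   26.12654458  122.60224482   31.90454022    8.42206873
 -131.43814857]
[0.46717374 0.20594904 0.11888139] [np.float64(0.00040675507369923656), np.float64(0.00040675507369935463)] [0.18 0.08 3.05] [0.1  0.03 3.59]
```

```bash

python3 -m jog '[{"tx":0.1,"ty":0,"tz":0.5,"roll":0,"jaw":0.6},{"tx":0,"ty":0,"tz":0.5,"roll":0,"jaw":0.6},{"tx":0,"ty":0,"tz":0.5,"roll":0,"jaw":0.6},{"tx":0,"ty":0,"tz":0.5,"roll":0,"jaw":0.6},{"tx":0,"ty":0,"tz":0.5,"roll":0,"jaw":0.6},{"tx":0,"ty":0,"tz":0,"roll":0,"jaw":0.6}]'
python3 - <<'E'
from h import *
s=read_state()
print(s["joint_positions"],delta(s,[.4672,.206,.1187]))
E
```

```text
time_s: 8.55
position: [0.465, 0.2043, 0.1242]
tcp_rot: [[-0.86, -0.327, 0.391], [-0.297, 0.945, 0.135], [-0.414, 0.0, -0.91]]
force: [0.4, -0.4, 0.4]
opening: 0.598
grasp_force: 0.0
[   8.58314474   29.75780326  122.4149155    49.19209672    5.73063043
 -148.61835068] [-0.01  0.09  0.61]
```

```bash

python3 -m jog '[{"tx":0,"ty":0,"tz":0.1,"roll":0,"jaw":0},{"tx":0,"ty":0,"tz":0,"roll":0,"jaw":0},{"tx":0,"ty":0,"tz":0,"roll":0,"jaw":0},{"tx":0,"ty":0,"tz":0,"roll":0,"jaw":0},{"tx":0,"ty":0,"tz":0,"roll":0,"jaw":0},{"tx":0,"ty":0,"tz":0,"roll":0,"jaw":0}]'
python3 -m jog '[{"tx":-0.56,"ty":0,"tz":-0.25,"roll":0,"jaw":0},{"tx":-0.56,"ty":0,"tz":-0.18,"roll":0,"jaw":0},{"tx":-0.56,"ty":0,"tz":-0.1,"roll":0,"jaw":0},{"tx":-0.56,"ty":0,"tz":-0.05,"roll":0,"jaw":0},{"tx":-0.56,"ty":0,"tz":0.05,"roll":0,"jaw":0},{"tx":-0.56,"ty":0,"tz":0.1,"roll":0,"jaw":0},{"tx":-0.56,"ty":0,"tz":0.18,"roll":0,"jaw":0},{"tx":-0.56,"ty":0,"tz":0.25,"roll":0,"jaw":0}]'
python3 -m jog '[{"tx":-0.4,"ty":0,"tz":0.2,"roll":0,"jaw":0},{"tx":-0.4,"ty":0,"tz":0.2,"roll":0,"jaw":0},{"tx":0,"ty":0,"tz":0,"roll":0,"jaw":0}]'
```

```text
time_s: 9.15
position: [0.4643, 0.2053, 0.1228]
tcp_rot: [[-0.861, -0.329, 0.388], [-0.298, 0.944, 0.137], [-0.412, 0.003, -0.911]]
force: [-0.3, 5.1, 0.2]
opening: 0.233
grasp_force: 30.0
time_s: 9.95
position: [0.5008, 0.2182, 0.1412]
tcp_rot: [[-0.862, -0.328, 0.386], [-0.299, 0.945, 0.136], [-0.409, 0.002, -0.913]]
force: [-6.3, 3.2, 8.0]
opening: 0.232
grasp_force: 30.0
time_s: 10.25
position: [0.5091, 0.2211, 0.1406]
tcp_rot: [[-0.862, -0.328, 0.385], [-0.299, 0.945, 0.136], [-0.408, 0.002, -0.913]]
force: [-6.3, 2.7, 7.7]
opening: 0.23
grasp_force: 30.0
```

```bash

python3 -m jog '[{"tx":-0.3,"ty":0,"tz":0.1,"roll":0,"jaw":0},{"tx":-0.3,"ty":0,"tz":0.1,"roll":0,"jaw":0},{"tx":0,"ty":0,"tz":0,"roll":0,"jaw":0}]'
python3 - <<'E'
from h import *
r={};s=look("w4",["lever_grip","lever_pivot"],r)
for n in ["top","side"]:
    c=capture(n);cv2.imwrite(f"pics/{n}4.png",c["img"][:,:,::-1])
a=cv2.resize(cv2.imread("pics/side4.png")[150:260,230:400],None,fx=3,fy=3,interpolation=3)
b=cv2.resize(cv2.imread("pics/w4.png"),(510,319))
cv2.imwrite("pics/d4.png",np.vstack([a[:280],b]))
E
```

```text
time_s: 10.55
position: [0.5101, 0.2218, 0.1403]
tcp_rot: [[-0.866, -0.329, 0.377], [-0.3, 0.944, 0.135], [-0.4, 0.003, -0.916]]
force: [-18.0, -7.5, 18.1]
opening: 0.235
grasp_force: 30.0
lever_grip [([256.3, 323.4], 0.59)]
lever_pivot [([197.0, 325.7], 0.9), ([172.3, 127.8], 0.2)]
```

View pics/d4.png

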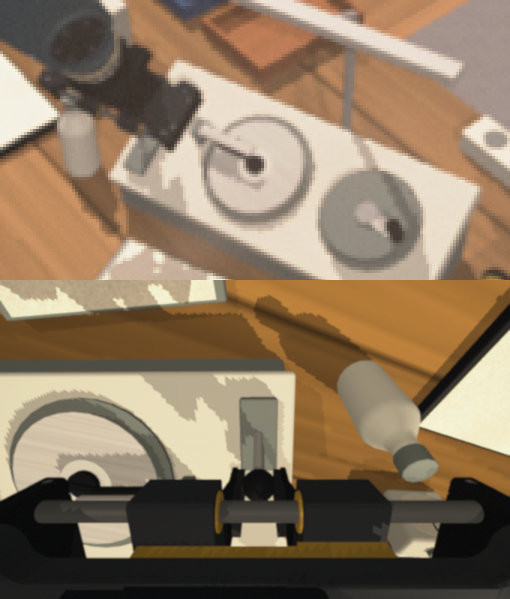

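The beam is down on the disc and the lever is at its stop. I'll release it and go to the handle.

```bash

python3 -m jog '[{"tx":0.5,"ty":0,"tz":-0.1,"roll":0,"jaw":0},{"tx":0,"ty":0,"tz":0,"roll":0,"jaw":0.8},{"tx":0,"ty":0,"tz":0,"roll":0,"jaw":0.8},{"tx":0,"ty":0,"tz":0,"roll":0,"jaw":0.8},{"tx":0,"ty":0,"tz":-2,"roll":0,"jaw":0.8},{"tx":0,"ty":0,"tz":-4,"roll":0,"jaw":0.8},{"tx":0,"ty":0,"tz":-4,"roll":0,"jaw":0.8},{"tx":0,"ty":-4,"tz":0,"roll":0,"jaw":0.8}]'
python3 -m jog '[{"tx":0,"ty":-4,"tz":0,"roll":0,"jaw":0.8},{"tx":0,"ty":-4,"tz":0,"roll":0,"jaw":0.8},{"tx":0,"ty":-4,"tz":0,"roll":0,"jaw":0.8},{"tx":0,"ty":-4,"tz":0,"roll":0,"jaw":0.8},{"tx":0,"ty":-4,"tz":0,"roll":0,"jaw":0.8},{"tx":0,"ty":-4,"tz":0,"roll":0,"jaw":0.8},{"tx":0,"ty":0,"tz":0,"roll":0,"jaw":0.8}]'
python3 - <<'E'
from h import *
r={};s=look("w5",["crank_handle","wheel_centre"],r)
print(delta(s,[.6314,-.1059,.1382]),s["joint_positions"])
import pickle;pickle.dump(r,open("r2.pkl","wb"))
E
```

```text
time_s: 11.6
position: [0.4864, 0.1722, 0.2355]
tcp_rot: [[-0.856, -0.333, 0.395], [-0.303, 0.943, 0.138], [-0.418, -0.001, -0.908]]
force: [1.3, 0.7, -0.1]
opening: 0.756
grasp_force: 0.0
time_s: 12.3
position: [0.5695, -0.0634, 0.2322]
tcp_rot: [[-0.861, -0.321, 0.396], [-0.294, 0.947, 0.129], [-0.416, -0.006, -0.909]]
force: [0.5, 0.5, 0.7]
opening: 0.805
grasp_force: 0.0
crank_handle [([206.0, 260.8], 0.57)]
wheel_centre [([214.5, 312.6], 0.69), ([151.1, 413.0], 0.52), ([208.1, 261.0], 0.18)]
[-0.17 -5.96 10.45] [ -26.13945382   21.24874409  106.37450864   28.29408013   37.66632545
 -155.27820485]
```

```bash

python3 -m jog '[{"tx":4,"ty":0,"tz":-1,"roll":0.143,"jaw":0.8},{"tx":4,"ty":0,"tz":0,"roll":0,"jaw":0.8},{"tx":0,"ty":0,"tz":0,"roll":0.143,"jaw":0.8},{"tx":0,"ty":0,"tz":0,"roll":0.143,"jaw":0.8},{"tx":0,"ty":0,"tz":0,"roll":0.143,"jaw":0.8},{"tx":0,"ty":0,"tz":0,"roll":0.143,"jaw":0.8},{"tx":0,"ty":0,"tz":0,"roll":0.143,"jaw":0.8},{"tx":0,"ty":0,"tz":0,"roll":0.143,"jaw":0.8}]'
python3 -m jog '[{"tx":0,"ty":0,"tz":0,"roll":0.143,"jaw":0.8},{"tx":0,"ty":0,"tz":0,"roll":0.143,"jaw":0.8},{"tx":0,"ty":0,"tz":0,"roll":0.143,"jaw":0.8},{"tx":0,"ty":0,"tz":0,"roll":0.143,"jaw":0.8},{"tx":0,"ty":0,"tz":0,"roll":0.143,"jaw":0.8},{"tx":0,"ty":0,"tz":0,"roll":0.143,"jaw":0.8},{"tx":0,"ty":0,"tz":0,"roll":0.143,"jaw":0.8},{"tx":0,"ty":0,"tz":0,"roll":0.143,"jaw":0.8}]'
python3 -m jog '[{"tx":0,"ty":0,"tz":0,"roll":0.143,"jaw":0.8},{"tx":0,"ty":0,"tz":0,"roll":0.143,"jaw":0.8},{"tx":0,"ty":0,"tz":0,"roll":0.143,"jaw":0.8},{"tx":0,"ty":0,"tz":0,"roll":0.143,"jaw":0.8},{"tx":0,"ty":0,"tz":0,"roll":0.143,"jaw":0.8},{"tx":0,"ty":0,"tz":0,"roll":0.143,"jaw":0.8},{"tx":0,"ty":0,"tz":0,"roll":0.143,"jaw":0.8},{"tx":0,"ty":0,"tz":0,"roll":0,"jaw":0.8}]'
python3 - <<'E'
from h import *
import pickle;r=pickle.load(open("r2.pkl","rb"));s=look("w6",["crank_handle","wheel_centre"],r)
print(delta(s,[.6314,-.1059,.1382]),s["joint_positions"])
for n in r:
  if len(r[n])>1: p,e=tri(r[n]);print(n,p,e)
print(capture("wrist")["tool_from_camera"])
E
```

```text
time_s: 13.25
position: [0.4907, -0.0748, 0.2077]
tcp_rot: [[-0.738, 0.551, 0.389], [0.638, 0.758, 0.137], [-0.219, 0.349, -0.911]]
force: [-0.7, 0.1, 0.2]
opening: 0.797
grasp_force: 0.0
time_s: 14.05
position: [0.4908, -0.0747, 0.2077]
tcp_rot: [[0.196, 0.9, 0.389], [0.954, -0.267, 0.137], [0.227, 0.344, -0.911]]
force: [0.1, 0.7, 1.3]
opening: 0.8
grasp_force: 0.0
time_s: 14.85
position: [0.4909, -0.075, 0.2077]
tcp_rot: [[0.862, 0.326, 0.389], [0.296, -0.945, 0.136], [0.412, -0.003, -0.911]]
force: [0.2, -0.3, -0.7]
opening: 0.804
grasp_force: 0.0
crank_handle [([105.3, 410.1], 0.82)]
wheel_centre [([90.3, 354.8], 0.9)]
[ 8.33  7.52 11.38] [-32.99691915  18.98060043 117.16181926  35.95816222  33.74572311
   9.53341401]
crank_handle [ 0.62984109 -0.10001537  0.13271104] [np.float64(0.0006000858223858365), np.float64(0.0006000858223858986)]
wheel_centre [ 0.63091165 -0.05310807  0.12630263] [np.float64(0.000714484737720337), np.float64(0.000714484737720298)]
[[ 1.51121490e-04  9.56804415e-01  2.90732331e-01  7.92275164e-02]
 [ 9.99999966e-01 -2.06696633e-04  1.60445746e-04 -8.55362163e-04]
 [ 2.13608592e-04  2.90732297e-01 -9.56804414e-01 -1.42341104e-01]
 [ 0.00000000e+00  0.00000000e+00  0.00000000e+00  1.00000000e+00]]
```

```bash

python3 -m jog '[{"tx":4,"ty":3.5,"tz":0.5,"roll":0,"jaw":0.8},{"tx":4,"ty":3.7,"tz":0.5,"roll":0,"jaw":0.8},{"tx":0,"ty":0,"tz":0,"roll":0,"jaw":0.8},{"tx":0,"ty":0,"tz":0,"roll":0,"jaw":0.8}]'
python3 - <<'E'
from h import *
import pickle;r=pickle.load(open("r2.pkl","rb"))
s=look("w7",["crank_handle","wheel_centre"],r)
for n in ["top","side"]:
    c=capture(n);cv2.imwrite(f"pics/{n}7.png",c["img"][:,:,::-1])
a=cv2.resize(cv2.imread("pics/side7.png")[100:280,230:430],(500,450),interpolation=3)
b=cv2.imread("pics/w7.png")[0:300,220:520]
b=cv2.resize(b,(300,300));z=np.zeros((450,300,3),np.uint8);z[:300]=b
cv2.imwrite("pics/d7.png",np.hstack([a,z]))
for n in r:
  if len(r[n])>1:
    for q in (r[n],r[n][1:]): p,e=tri(q);print(n,p,np.round(e,4),delta(s,p))
print(s["joint_positions"],delta(s,[.6314,-.1059,.1382]))
pickle.dump(r,open("r2.pkl","wb"))
E
```

```text
time_s: 15.45
position: [0.5811, -0.1169, 0.2297]
tcp_rot: [[0.861, 0.325, 0.39], [0.296, -0.946, 0.135], [0.413, -0.001, -0.911]]
force: [-0.6, 0.8, -0.8]
opening: 0.803
grasp_force: 0.0
crank_handle [([199.5, 324.3], 0.62)]
wheel_centre [([184.7, 273.1], 0.91)]
crank_handle [ 0.62656553 -0.10026936  0.13653541] [0.0004 0.0004] [ 0.56 -0.08 10.49]
crank_handle [ 0.58758115 -0.11411026  0.43852459] [0.] [  9.26  -0.08 -18.73]
wheel_centre [ 0.62483535 -0.05482007  0.13336591] [0.0007 0.0007] [ 1.62 -4.44 11.32]
wheel_centre [ 0.584737   -0.12827098  0.46527778] [0.] [  9.7    1.16 -21.47]
[-31.31677087  23.35808007 102.8278304   28.76138168  41.41513643
  20.00075443] [ 0.88  0.61 10.45]
```

View pics/d7.png

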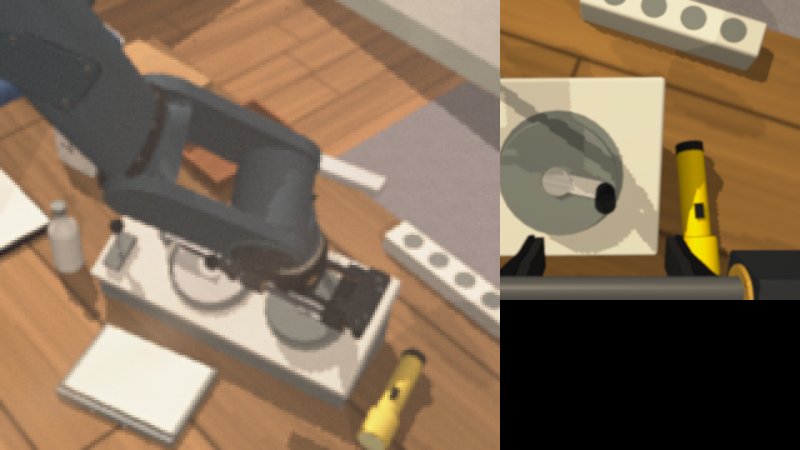

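```bash

python3 -m jog '[{"tx":0.6,"ty":0.2,"tz":2.5,"roll":0,"jaw":0.8},{"tx":0,"ty":0,"tz":2.5,"roll":0,"jaw":0.8},{"tx":0,"ty":0,"tz":0,"roll":0,"jaw":0.8},{"tx":0,"ty":0,"tz":0,"roll":0,"jaw":0.8}]'
python3 - <<'E'
from h import *
import pickle;r=pickle.load(open("r2.pkl","rb"))
s=look("w8",["crank_handle","wheel_centre"],r)
for n in r:
    for q in (r[n],r[n][1:]): p,e=tri(q);print(n,p,np.round(e,4),delta(s,p))
print(s["joint_positions"],s["force"],delta(s,[.6314,-.1059,.1382]))
E
```

```text
time_s: 16.1
position: [0.605, -0.1096, 0.1864]
tcp_rot: [[0.863, 0.324, 0.388], [0.294, -0.946, 0.136], [0.411, -0.003, -0.911]]
force: [-0.6, -1.5, -0.9]
opening: 0.802
grasp_force: 0.0
crank_handle [([225.0, 323.8], 0.7), ([208.7, 186.0], 0.32)]
wheel_centre [([210.0, 260.1], 0.8)]
crank_handle [ 0.62730458 -0.10016924  0.13564924] [0.0005 0.0007 0.0006] [ 0.12 -0.15  5.62]
crank_handle [ 0.62838894 -0.0995065   0.12306991] [0.0002 0.0002] [-0.29 -0.17  6.81]
wheel_centre [ 0.62400457 -0.05482631  0.13446431] [0.0009 0.0008 0.0008] [ 1.12 -4.55  6.21]
wheel_centre [ 0.62303292 -0.05749865  0.14816989] [0.0001 0.0001] [ 1.52 -4.33  4.89]
[-29.18137949  28.66981078 102.22055448  31.11614259  36.60798839
  18.76088608] [-0.5854972  -1.54833207 -0.89136963] [0.41 0.52 5.47]
```

View pics/w8.png

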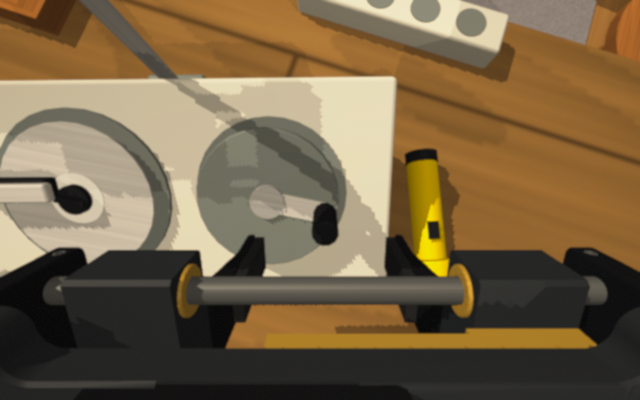

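```bash

python3 -m jog '[{"tx":0.1,"ty":-0.1,"tz":1.8,"roll":0,"jaw":0.8},{"tx":0.1,"ty":0,"tz":1.8,"roll":0,"jaw":0.8},{"tx":0,"ty":0,"tz":1.6,"roll":0,"jaw":0.8},{"tx":0,"ty":0,"tz":0,"roll":0,"jaw":0.8},{"tx":0,"ty":0,"tz":0,"roll":0,"jaw":0.8}]'
python3 -m jog '[{"tx":0,"ty":0,"tz":0,"roll":0,"jaw":0},{"tx":0,"ty":0,"tz":0,"roll":0,"jaw":0},{"tx":0,"ty":0,"tz":0,"roll":0,"jaw":0},{"tx":0,"ty":0,"tz":0,"roll":0,"jaw":0},{"tx":0,"ty":0,"tz":0,"roll":0,"jaw":0},{"tx":0,"ty":0,"tz":0,"roll":0,"jaw":0},{"tx":0,"ty":0,"tz":0,"roll":0,"jaw":0}]'
python3 - <<'E'
from h import *
s=read_state();print(s["joint_positions"])
print(delta(s,[.6273,-.1002,.1356]),delta(s,[.624,-.0555,.138]),delta(s,[.6245,-.0616,.142]))
c=-1.36+np.linspace(0,2*np.pi,33);P=4.5*np.c_[-np.cos(c),-np.sin(c)];print(np.diff(P.round(2),axis=0).round(2).tolist())
E
```

```text
time_s: 16.75
position: [0.6274, -0.1016, 0.1403]
tcp_rot: [[0.862, 0.323, 0.39], [0.294, -0.946, 0.135], [0.413, -0.002, -0.911]]
force: [0.1, 0.3, -0.5]
opening: 0.798
grasp_force: 0.0
time_s: 17.45
position: [0.6275, -0.1016, 0.1402]
tcp_rot: [[0.862, 0.323, 0.39], [0.294, -0.946, 0.135], [0.413, -0.002, -0.911]]
force: [-0.1, -0.6, 0.8]
opening: 0.25
grasp_force: 0.0
[-27.1970285   34.16487065 101.41272431  34.50730822  31.77911229
  16.32730135]
[-0.17 -0.13  0.43] [ 0.96 -4.47  0.68] [ 0.99 -3.88  0.26]
[[-0.84, -0.27], [-0.77, -0.42], [-0.68, -0.57], [-0.55, -0.69], [-0.4, -0.79], [-0.25, -0.85], [-0.07, -0.88], [0.1, -0.87], [0.27, -0.84], [0.42, -0.77], [0.57, -0.68], [0.69, -0.55], [0.79, -0.4], [0.85, -0.25], [0.88, -0.07], [0.87, 0.1], [0.84, 0.27], [0.77, 0.42], [0.68, 0.57], [0.55, 0.69], [0.4, 0.79], [0.25, 0.85], [0.07, 0.88], [-0.1, 0.87], [-0.27, 0.84], [-0.42, 0.77], [-0.57, 0.68], [-0.69, 0.55], [-0.79, 0.4], [-0.85, 0.25], [-0.88, 0.07], [-0.87, -0.1]]
```

Not quite closed yet, so I'll give it a few more rows and then the first quarter.

```bash

python3 -m jog '[{"tx":0,"ty":0,"tz":0,"roll":0,"jaw":0},{"tx":0,"ty":0,"tz":0,"roll":0,"jaw":0},{"tx":0,"ty":0,"tz":0,"roll":0,"jaw":0}]'
python3 -m jog '[{"tx":-0.84,"ty":-0.27,"tz":0,"roll":0,"jaw":0},{"tx":-0.77,"ty":-0.42,"tz":0,"roll":0,"jaw":0},{"tx":-0.68,"ty":-0.57,"tz":0,"roll":0,"jaw":0},{"tx":-0.55,"ty":-0.69,"tz":0,"roll":0,"jaw":0},{"tx":0,"ty":0,"tz":0,"roll":0,"jaw":0}]'
python3 -c "
from h import *
print(read_state()['joint_positions'])"
```

```text
time_s: 17.75
position: [0.6275, -0.1016, 0.1401]
tcp_rot: [[0.862, 0.323, 0.39], [0.294, -0.946, 0.135], [0.413, -0.002, -0.911]]
force: [-0.6, -0.3, -0.6]
opening: 0.199
grasp_force: 30.0
time_s: 18.25
position: [0.5951, -0.09, 0.1277]
tcp_rot: [[0.863, 0.324, 0.387], [0.294, -0.946, 0.137], [0.411, -0.005, -0.912]]
force: [2.0, 3.0, -2.1]
opening: 0.196
grasp_force: 30.0
[-27.75810252  33.72532131 106.61324759  39.43143334  28.38409259
  10.15120321]
```

```bash

python3 -m jog '[{"tx":-0.4,"ty":-0.79,"tz":0,"roll":0,"jaw":0},{"tx":-0.25,"ty":-0.85,"tz":0,"roll":0,"jaw":0},{"tx":-0.07,"ty":-0.88,"tz":0,"roll":0,"jaw":0},{"tx":0.1,"ty":-0.87,"tz":0,"roll":0,"jaw":0},{"tx":0.27,"ty":-0.84,"tz":0,"roll":0,"jaw":0},{"tx":0.42,"ty":-0.77,"tz":0,"roll":0,"jaw":0},{"tx":0.57,"ty":-0.68,"tz":0,"roll":0,"jaw":0},{"tx":0.69,"ty":-0.55,"tz":0,"roll":0,"jaw":0}]'
python3 -c "
from h import *
s=read_state();print(s['joint_positions'],delta(s,[.6275,-.1016,.1401]))"
```

```text
time_s: 19.05
position: [0.5881, -0.0284, 0.1342]
tcp_rot: [[0.862, 0.323, 0.39], [0.294, -0.946, 0.134], [0.412, -0.001, -0.911]]
force: [3.1, -4.6, -4.0]
opening: 0.201
grasp_force: 30.0
[-21.31841164  32.09332262 109.2508753   39.50648143  24.76620731
  15.61551351] [1.49 8.2  0.02]
```

```bash

python3 -m jog '[{"tx":0.79,"ty":-0.4,"tz":0,"roll":0,"jaw":0},{"tx":0.85,"ty":-0.25,"tz":0,"roll":0,"jaw":0},{"tx":0.88,"ty":-0.07,"tz":0,"roll":0,"jaw":0},{"tx":0.87,"ty":0.1,"tz":0,"roll":0,"jaw":0},{"tx":0,"ty":0,"tz":0,"roll":0,"jaw":0}]'
python3 -c "
from h import *
s=read_state();print(s['joint_positions'],delta(s,[.6275,-.1016,.1401]))"
```

```text
time_s: 19.55
position: [0.6158, -0.0127, 0.1488]
tcp_rot: [[0.861, 0.324, 0.391], [0.295, -0.946, 0.134], [0.414, -0.0, -0.91]]
force: [2.0, -2.4, -1.0]
opening: 0.196
grasp_force: 30.0
[-18.46056161  31.82705751 105.13096314  33.36951189  27.16676888
  24.81859569] [-1.98  8.79  0.06]
```

```bash

python3 -m jog '[{"tx":0.84,"ty":0.27,"tz":0,"roll":0,"jaw":0},{"tx":0.77,"ty":0.42,"tz":0,"roll":0,"jaw":0},{"tx":0.68,"ty":0.57,"tz":0,"roll":0,"jaw":0},{"tx":0,"ty":0,"tz":0,"roll":0,"jaw":0}]'
python3 -m jog '[{"tx":0.55,"ty":0.69,"tz":0,"roll":0,"jaw":0},{"tx":0.4,"ty":0.79,"tz":0,"roll":0,"jaw":0},{"tx":0,"ty":0,"tz":0,"roll":0,"jaw":0}]'
```

```text
time_s: 19.95
position: [0.6378, -0.0175, 0.1576]
tcp_rot: [[0.863, 0.325, 0.388], [0.295, -0.946, 0.136], [0.411, -0.003, -0.912]]
force: [-2.6, -2.3, 3.3]
opening: 0.2
grasp_force: 30.0
time_s: 20.25
position: [0.6511, -0.0284, 0.1618]
tcp_rot: [[0.862, 0.324, 0.389], [0.294, -0.946, 0.137], [0.412, -0.003, -0.911]]
force: [-3.7, -1.5, 3.8]
opening: 0.196
grasp_force: 30.0
```

No contact with the bar. I'll carry on over the top.

```bash

python3 -m jog '[{"tx":0.25,"ty":0.85,"tz":0,"roll":0,"jaw":0},{"tx":0.07,"ty":0.88,"tz":0,"roll":0,"jaw":0},{"tx":0,"ty":0,"tz":0,"roll":0,"jaw":0}]'
python3 -m jog '[{"tx":-0.1,"ty":0.87,"tz":0,"roll":0,"jaw":0},{"tx":-0.27,"ty":0.84,"tz":0,"roll":0,"jaw":0},{"tx":-0.42,"ty":0.77,"tz":0,"roll":0,"jaw":0},{"tx":-0.57,"ty":0.68,"tz":0,"roll":0,"jaw":0},{"tx":0,"ty":0,"tz":0,"roll":0,"jaw":0}]'
python3 -c "
from h import *
s=read_state();print(s['joint_positions'],delta(s,[.6275,-.1016,.1401]))"
```

```text
time_s: 20.55
position: [0.6599, -0.0443, 0.1632]
tcp_rot: [[0.862, 0.324, 0.39], [0.294, -0.946, 0.136], [0.413, -0.003, -0.911]]
force: [-4.1, -0.7, 5.0]
opening: 0.195
grasp_force: 30.0
time_s: 21.05
position: [0.6584, -0.0791, 0.1571]
tcp_rot: [[0.862, 0.323, 0.39], [0.293, -0.947, 0.135], [0.413, -0.002, -0.911]]
force: [-2.3, -0.2, 4.6]
opening: 0.198
grasp_force: 30.0
[-23.59916734  33.96103294  97.22557593  29.92902186  34.08871482
  24.75789886] [-4.03  1.13  0.04]
```

```bash

python3 -m jog '[{"tx":-0.69,"ty":0.55,"tz":0,"roll":0,"jaw":0},{"tx":-0.79,"ty":0.4,"tz":0,"roll":0,"jaw":0},{"tx":-0.85,"ty":0.25,"tz":0,"roll":0,"jaw":0},{"tx":-0.88,"ty":0.07,"tz":0,"roll":0,"jaw":0},{"tx":-0.87,"ty":-0.1,"tz":0,"roll":0,"jaw":0},{"tx":0,"ty":0,"tz":0,"roll":0,"jaw":0},{"tx":0,"ty":0,"tz":0,"roll":0,"jaw":0},{"tx":0,"ty":0,"tz":0,"roll":0,"jaw":0}]'
python3 - <<'E'
from h import *
s=read_state();print(s['joint_positions'],delta(s,[.6275,-.1016,.1401]))
look("w9",["crank_handle"],{})
for n in ["top","side"]:
    c=capture(n);cv2.imwrite(f"pics/{n}9.png",c["img"][:,:,::-1]); print(landmark_of(n,"crank_handle"),landmark_of(n,"lever_grip"))
E
```

```text
time_s: 21.85
position: [0.6265, -0.1017, 0.1396]
tcp_rot: [[0.863, 0.324, 0.388], [0.294, -0.946, 0.135], [0.411, -0.003, -0.912]]
force: [-4.0, 0.1, 2.6]
opening: 0.196
grasp_force: 30.0
[-27.24014504  34.17973501 101.4854652   34.44159601  31.79334352
  16.32436254] [ 0.11  0.02 -0.01]
crank_handle [([267.7, 321.0], 0.86)]
[] [{'point': [213.1, 269.8], 'p': 0.37}]
[] [{'point': [164.8, 344.4], 'p': 0.69}, {'point': [192.7, 277.7], 'p': 0.62}]
```

```bash

python3 -m jog '[{"tx":0,"ty":0,"tz":0,"roll":0,"jaw":0.8},{"tx":0,"ty":0,"tz":0,"roll":0,"jaw":0.8},{"tx":0,"ty":0,"tz":0,"roll":0,"jaw":0.8},{"tx":0,"ty":0,"tz":0,"roll":0,"jaw":0.8},{"tx":0,"ty":0,"tz":-2,"roll":0,"jaw":0.8},{"tx":0,"ty":0,"tz":-3,"roll":0,"jaw":0.8},{"tx":0,"ty":0,"tz":-4,"roll":0,"jaw":0.8},{"tx":0,"ty":0,"tz":0,"roll":0,"jaw":0.8}]'
python3 - <<'E'
from h import *
r={};s=look("w10",["crank_handle"],r)
f=K(capture("wrist"));c=capture("wrist");M=np.linalg.inv(T(c,s))
for p in ([.6273,-.1002,.1356],):
    q=M[:3,:3]@np.array(p)+M[:3,3];print(f[2]-f[0]*q[1]/-q[2],f[1]+f[0]*q[0]/-q[2])
E
python3 -m jog '[{"tx":0,"ty":-4,"tz":0,"roll":0,"jaw":0.8},{"tx":0,"ty":-4,"tz":0,"roll":0,"jaw":0.8},{"tx":0,"ty":-4,"tz":0,"roll":0,"jaw":0.8},{"tx":0,"ty":-4,"tz":0,"roll":0,"jaw":0.8},{"tx":0,"ty":-4,"tz":0,"roll":0,"jaw":0.8},{"tx":0,"ty":-4,"tz":0,"roll":0,"jaw":0.8},{"tx":0,"ty":-4,"tz":0,"roll":0,"jaw":0.8},{"tx":0,"ty":-4,"tz":0,"roll":0,"jaw":0.6}]'
python3 -m jog '[{"tx":-0.7,"ty":-2.3,"tz":2,"roll":0,"jaw":0.6},{"tx":0,"ty":0,"tz":0,"roll":0,"jaw":0.6},{"tx":0,"ty":0,"tz":0,"roll":0,"jaw":0.6}]'
python3 - <<'E'
from h import *
import pickle
r={};s=look("w11",["lever_grip","lever_pivot"],r);pickle.dump(r,open("r3.pkl","wb"))
print(delta(s,[.508,.2207,.1395]),s["joint_positions"])
E
```

```text
time_s: 23.05
position: [0.5937, -0.1152, 0.2267]
tcp_rot: [[0.859, 0.322, 0.397], [0.295, -0.947, 0.131], [0.418, 0.005, -0.909]]
force: [0.6, -0.8, -0.4]
opening: 0.776
grasp_force: 0.0
crank_handle [([216.9, 319.0], 0.76), ([203.4, 199.9], 0.65)]
213.9768819736321 321.09606964395647
time_s: 24.05
position: [0.4877, 0.1907, 0.2213]
tcp_rot: [[0.863, 0.323, 0.387], [0.294, -0.946, 0.135], [0.41, -0.003, -0.912]]
force: [0.4, -0.3, -0.1]
opening: 0.764
grasp_force: 0.0
time_s: 24.35
position: [0.4826, 0.212, 0.2004]
tcp_rot: [[0.863, 0.325, 0.387], [0.296, -0.946, 0.135], [0.41, -0.002, -0.912]]
force: [-0.3, -0.2, 0.4]
opening: 0.615
grasp_force: 0.0
lever_grip [([224.1, 323.9], 0.67), ([222.4, 80.8], 0.59)]
lever_pivot [([230.8, 326.1], 0.93)]
[-0.05  0.01  6.65] [  9.28056351  20.69879615 115.78509592  11.96864372  20.03281924
  69.93346266]
```

View pics/w11.png

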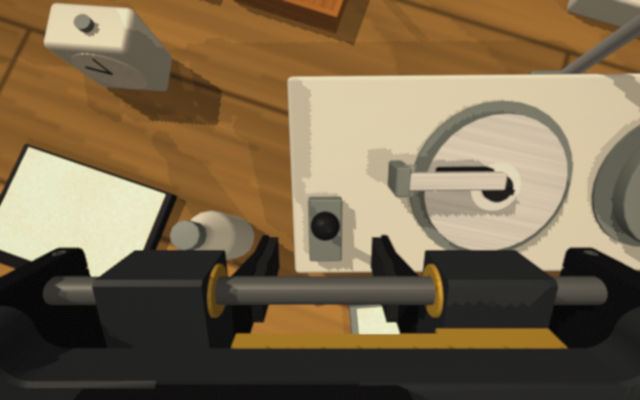

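```bash

python3 -m jog '[{"tx":0,"ty":0,"tz":2,"roll":0,"jaw":0.6},{"tx":0,"ty":0,"tz":2,"roll":0,"jaw":0.6},{"tx":0,"ty":0,"tz":1.5,"roll":0,"jaw":0.6},{"tx":0,"ty":0,"tz":0.8,"roll":0,"jaw":0.6},{"tx":0,"ty":0,"tz":0,"roll":0,"jaw":0.6}]'
python3 -m jog '[{"tx":0,"ty":0,"tz":0,"roll":0,"jaw":0},{"tx":0,"ty":0,"tz":0,"roll":0,"jaw":0},{"tx":0,"ty":0,"tz":0,"roll":0,"jaw":0},{"tx":0,"ty":0,"tz":0,"roll":0,"jaw":0},{"tx":0,"ty":0,"tz":0,"roll":0,"jaw":0},{"tx":0,"ty":0,"tz":0,"roll":0,"jaw":0}]'
python3 -c "
from h import *
s=read_state();print(s['joint_positions'])"
```

```text
time_s: 25.0
position: [0.5085, 0.2191, 0.1437]
tcp_rot: [[0.863, 0.322, 0.389], [0.292, -0.947, 0.134], [0.412, -0.002, -0.911]]
force: [-0.3, -0.6, 0.2]
opening: 0.601
grasp_force: 0.0
time_s: 25.6
position: [0.5076, 0.2206, 0.1447]
tcp_rot: [[0.862, 0.324, 0.39], [0.294, -0.946, 0.136], [0.413, -0.003, -0.911]]
force: [-1.3, 3.1, 3.7]
opening: 0.236
grasp_force: 30.0
[  9.88801171  28.78830895 115.19318939  17.99225535  12.50422211
  64.25834126]
```

```bash

python3 -m jog '[{"tx":-0.56,"ty":0,"tz":-0.2,"roll":0,"jaw":0},{"tx":-0.56,"ty":0,"tz":-0.18,"roll":0,"jaw":0},{"tx":-0.56,"ty":0,"tz":-0.1,"roll":0,"jaw":0},{"tx":-0.56,"ty":0,"tz":-0.05,"roll":0,"jaw":0},{"tx":-0.56,"ty":0,"tz":0.05,"roll":0,"jaw":0},{"tx":-0.56,"ty":0,"tz":0.1,"roll":0,"jaw":0},{"tx":-0.56,"ty":0,"tz":0.18,"roll":0,"jaw":0},{"tx":-0.56,"ty":0,"tz":0.25,"roll":0,"jaw":0}]'
python3 -m jog '[{"tx":-0.3,"ty":0,"tz":0.15,"roll":0,"jaw":0},{"tx":-0.3,"ty":0,"tz":0.15,"roll":0,"jaw":0},{"tx":0,"ty":0,"tz":0,"roll":0,"jaw":0}]'
python3 -c "
from h import *
s=read_state();print(s['joint_positions'],delta(s,[.4643,.2053,.1228]))"
```

```text
time_s: 26.4
position: [0.4696, 0.2073, 0.1264]
tcp_rot: [[0.861, 0.324, 0.392], [0.295, -0.946, 0.136], [0.415, -0.001, -0.91]]
force: [-2.1, 3.1, 6.7]
opening: 0.229
grasp_force: 30.0
time_s: 26.7
position: [0.4653, 0.2058, 0.1206]
tcp_rot: [[0.862, 0.323, 0.391], [0.294, -0.946, 0.136], [0.413, -0.002, -0.911]]
force: [-2.0, 1.0, 4.9]
opening: 0.231
grasp_force: 30.0
[  8.78528468  30.29777203 122.41811844  53.0854184    5.34643286
  27.89311655] [-0.01  0.02 -0.24]
```

Not at the stop yet, so I'll carry on gently.

```bash

python3 -m jog '[{"tx":-0.3,"ty":0,"tz":0.1,"roll":0,"jaw":0},{"tx":-0.3,"ty":0,"tz":0.1,"roll":0,"jaw":0},{"tx":0,"ty":0,"tz":0,"roll":0,"jaw":0}]'
python3 -m jog '[{"tx":-0.3,"ty":0,"tz":0.1,"roll":0,"jaw":0},{"tx":0,"ty":0,"tz":0,"roll":0,"jaw":0}]'
python3 -c "
from h import *
s=read_state();print(s['joint_positions'],delta(s,[.4643,.2053,.1228]))"
```

```text
time_s: 27.0
position: [0.4648, 0.2055, 0.1195]
tcp_rot: [[0.858, 0.324, 0.399], [0.293, -0.946, 0.138], [0.422, -0.002, -0.907]]
force: [-1.1, 4.5, 21.8]
opening: 0.228
grasp_force: 30.0
time_s: 27.2
position: [0.4638, 0.2052, 0.1178]
tcp_rot: [[0.857, 0.324, 0.4], [0.293, -0.946, 0.139], [0.424, -0.002, -0.906]]
force: [0.2, 5.1, 20.8]
opening: 0.228
grasp_force: 30.0
[  8.6312927   30.78941112 123.241398    74.23044136   4.62829285
   6.53838679] [ 0.26  0.   -0.43]
```

```bash

python3 -m jog '[{"tx":0.2,"ty":0,"tz":-0.2,"roll":0,"jaw":0},{"tx":0,"ty":0,"tz":0,"roll":0,"jaw":0.7},{"tx":0,"ty":0,"tz":0,"roll":0,"jaw":0.7},{"tx":0,"ty":0,"tz":0,"roll":0,"jaw":0.7},{"tx":0,"ty":0,"tz":0,"roll":0,"jaw":0.7},{"tx":0,"ty":0,"tz":-1,"roll":0,"jaw":0.7},{"tx":0,"ty":0,"tz":-2,"roll":0,"jaw":0.7},{"tx":0,"ty":0,"tz":-2,"roll":0,"jaw":0.7}]'
python3 -m jog '[{"tx":0,"ty":0,"tz":-3,"roll":0,"jaw":0.7},{"tx":0,"ty":0,"tz":-4,"roll":0,"jaw":0.7},{"tx":0,"ty":0,"tz":-4,"roll":0,"jaw":0.7},{"tx":0,"ty":0,"tz":0,"roll":0,"jaw":0.7},{"tx":0,"ty":0,"tz":0,"roll":0,"jaw":0.7}]'
python3 - <<'E'
from h import *
s=look("w12",["lever_grip"],{})
print(s["joint_positions"])
c=capture("wrist");f,cx,cy=K(c);M=np.linalg.inv(T(c,s))
t=np.radians(25);y=.338;D=np.array([[np.cos(t),0,-np.sin(t)],[0,1,0],[np.sin(t),0,np.cos(t)]]);R=np.array([[np.cos(y),-np.sin(y),0],[np.sin(y),np.cos(y),0],[0,0,1]])
for lev in (0,.05,.15,.3):
    p=np.array([.5071,.2151,.089])+R@D@np.array([.047*np.sin(lev-.5),0,.047*np.cos(lev-.5)]);q=M[:3,:3]@p+M[:3,3];print(lev,(cy-f*q[1]/-q[2]).round(1),(cx+f*q[0]/-q[2]).round(1))
c=capture("side");cv2.imwrite("pics/side12.png",c["img"][:,:,::-1])
R={}
for n in ["top","side"]:
    c=capture(n);l=landmark_of(n,"lever_grip");print(n,l[:2])
a=cv2.resize(cv2.imread("pics/side12.png")[140:280,230:390],(480,420),interpolation=3)
b=cv2.resize(cv2.imread("pics/w12.png")[50:330,200:600],(320,224));z=np.zeros((420,320,3),np.uint8);z[:224]=b
cv2.imwrite("pics/d12.png",np.hstack([a,z]))
E
```

```text
time_s: 28.0
position: [0.4415, 0.1976, 0.1569]
tcp_rot: [[0.863, 0.324, 0.388], [0.294, -0.946, 0.136], [0.411, -0.003, -0.912]]
force: [-0.2, 1.2, 1.0]
opening: 0.689
grasp_force: 0.0
time_s: 28.5
position: [0.3992, 0.1829, 0.2584]
tcp_rot: [[0.861, 0.324, 0.392], [0.294, -0.946, 0.137], [0.416, -0.003, -0.91]]
force: [-0.2, -0.7, -0.1]
opening: 0.699
grasp_force: 0.0
lever_grip [([184.4, 322.5], 0.8)]
[  6.34722047   7.1806639  122.68880299  11.98530861  26.62874911
  67.86854277]
0 180.8 330.7
0.05 179.0 330.8
0.15 175.2 330.8
0.3 168.8 330.8
top [{'point': [225.6, 274.8], 'p': 0.64}]
side [{'point': [205.4, 269.4], 'p': 0.58}]
```

View pics/d12.png

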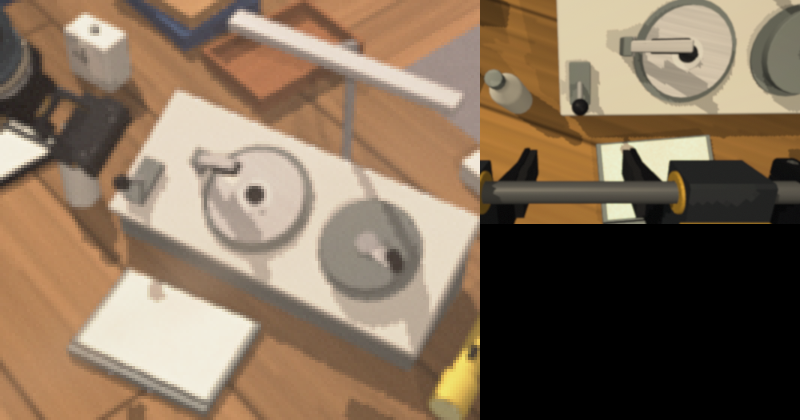

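The lever is fully back and the beam is lifted. The handle is at (226.7, 361.3), the same as at the start, and the robot is clear.

```bash
python3 -c "
from rig import *;print(hand_in())"
```

```text
the job is handed in; nothing more can be done
None
```

The job is handed in with no verdict returned: the brush was let down, the crank was turned once clockwise and its handle ended within about 2 mm of its start, and the lever was swung back to its stop with the beam lifted (28.5 s, no bystander touched that I could see).

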